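# Square a carton on the lift table and let it down

### The job

Put the smaller carton on the raised lift table with its long side along the rear fence, and push it square and flush into the corner of the two fences. Then crack the release valve open an eighth of a turn (the lever swings to the right) so that the table sinks slowly by itself all the way down with the carton still flush in the corner. Leave the larger carton, the marker pen and the tape roll alone.

Things in the scene. Friction and masses are not known exactly. Their poses are not given: they have to be found in the camera images.
- carton_small_centre (a point): Centre of the smaller carton, a closed brown cardboard box 100 x 60 x 40 mm (x, y, z of this point's axes), about 0.15 kg, lying on the worktop; this point is 20 mm above its underside. x runs along its 100 mm length. The way round (half turn) does not matter.
- carton_large_centre (a point): Centre of the larger carton, a closed white box 120 x 70 x 45 mm, x along its length; a bystander. The two cartons may stand in either place.
- table_top (a point): Centre of the upper face of the lift table's flat steel plate, 124 (x) by 164 (y) mm; it moves with the plate. The face is 100 mm above the worktop when raised, 60 mm when down. Axes: x to the rear, y to the left, z up; the whole lift stands turned by up to 0.15 rad. Front and left edges are open. With the carton flush, its centre is at x +20, y -20, z +20 mm here, its length along y.
- fence_corner (a point): Foot of the inner corner where the two fences meet, on the plate (x = +50, y = -70 mm from table_top, same axes). Both aluminium fences are 12 mm thick, 25 mm high and move with the table: the rear one runs from here to the left along the whole width, the right one from here to the front edge.
- table (a joint): How far the table has sunk: 0 raised, 0.040 m fully down. It is held firmly up, also against a push from above, until the valve is opened by about 0.34 rad; then it sinks at about 15 to 20 mm/s (2 to 3 s).
- valve_axis (a point): Point on the upright turning axis of the release valve, 100 mm above the worktop at mid-height of its lever; it lies to the right of the table (x = +25, y = -135 mm from the table's centre) on an aluminium block 85 x 52 mm whose top is 82 mm above the worktop.
- valve_grip (a point): Point on the valve lever to take or push it, 62 mm from the axis. The lever is a steel bar 12 mm wide and 14 mm high, its middle 100 mm above the worktop, with free space below it here, in front of the block; it reaches 82 mm from the axis, towards the table's front (-x) when shut. x of this point points from here to the axis.
- valve (a joint): Angle of the valve: about 0 (up to 0.08) shut, growing as it opens counter-clockwise seen from above (the lever end moves from front to right), 1.57 rad at its stop; an eighth of a turn is 0.785. It is stiff (about 0.12 N m, some 2 N at the grip point) and stays where it is left.
- marker_black: White marker pen with black cap, 133 mm long, lying at the left of the lift; a bystander.
- tape_amber: Brown tape roll, 90 mm across, 24 mm high, lying flat at the right; a bystander.

How it is judged:
On the way, in this order (a step that is already met when the one before it is completed fails the run):
1. the smaller carton lies flush in the fence corner of the table, which is still raised (x of carton_small_centre in the frame of table_top between 0.0175 and 0.0225 m and y of carton_small_centre in the frame of table_top between -0.0225 and -0.0175 m and z of carton_small_centre in the frame of table_top between 0.017 and 0.023 m and angle between the x axis of carton_small_centre and the y axis of table_top, either way round below 0.035 rad and value of joint table below 0.005 m), for 0.3 s.
2. the valve is cracked open and the table has begun to sink (value of joint valve above 0.3 rad and value of joint table above 0.006 m), for 0.1 s.
At the end, for the whole second after the job is handed in: The table is fully down (within 3 mm) and at rest, the valve lever stands at an eighth of a turn (0.45 to 1.15 rad), and the smaller carton lies flat on the table with its long side along the rear fence, within 2.5 mm of both fences and 0.035 rad of square (value of joint table above 0.037 m and value of joint valve between 0.45 and 1.15 rad and x of carton_small_centre in the frame of table_top between 0.0175 and 0.0225 m and y of carton_small_centre in the frame of table_top between -0.0225 and -0.0175 m and z of carton_small_centre in the frame of table_top between 0.017 and 0.023 m and angle between the x axis of carton_small_centre and the y axis of table_top, either way round below 0.035 rad and velocity of joint table below 0.003 m/s); the robot touches nothing.
It fails at once if the larger carton is moved by more than 15 mm (distance of carton_large_centre from where it was at the start of the episode above 0.015 m).
It fails at once if the marker pen is moved by more than 15 mm (distance of marker_black from where it was at the start of the episode above 0.015 m).
It fails at once if the tape roll is moved by more than 15 mm (distance of tape_amber from where it was at the start of the episode above 0.015 m).
It fails at once if the valve is opened much further than an eighth of a turn (over 1.25 rad) (value of joint valve above 1.25 rad).
It fails at once if the table is forced down instead of sinking by itself (over 50 mm/s) (value of joint table above 0.005 m and velocity of joint table above 0.05 m/s).
It also fails if it takes over 67 s, if anything falls off the work surface, if the arm or the gripper's body presses on something with over 40 N, if the wrist force passes 120 N, or if a joint passes its speed limit or range.

### The arm

A 6-joint arm with a two-finger parallel gripper is mounted at the origin on a cart in front of the work surface, level with it; the furniture and walls round the work are solid. World frame = base frame: x ahead of the robot, y to its left, z up, the work surface at z = 0. Lengths are in m, angles in rad, forces in N, time in s.
With the tool pointing down it reaches from about 0.375 to 0.9 m from the base axis. Payload 3.1 kg.
Tool frame: the origin (TCP) lies at the very end of the fingers, on their centre line; the grasp point (between the pads) lies 19 mm behind it; z points along the fingers, y is the line along which they close (so a half turn about z gives the same grasp; the last joint's range is limited). The gripper opens to 85 mm and grips with 20 to 120 N. Pads are 22 mm wide; open, the fingers measure 114 mm over their backs; the gripper's body (76 mm by 85 mm) begins 54 mm behind the grasp point. The pads swing forward as they close: fully open they stand 13 mm farther back than shut.
Start: joints at [1.067, 0.527, 1.433, -0, 1.181, -0.178], TCP at [0.2, 0.592, 0.231] pointing down, gripper open.
Joint ranges: [-3.08, 3.08], [-0.75, 2.2], [0.22, 2.44], [-1.43, 4.57], [0, 2.65], [-2.85, 2.85]. Speed limits (rad/s): [2.79, 2.79, 3.14, 3.14, 3.14, 3.14].

### API

Orientations are given as a unit quaternion [w, x, y, z].
In Python, from cell import bot gives the robot as it stands.
- The arm moves only by the tool servo_tool, never from a script. Its argument "steps" is text: rows parted by semicolons, each of 7 numbers parted by spaces: the shift along the tool's x, y, z in cm, then the turn, a rotation vector about the tool's x, y, z in rad, then the finger opening in cm, from 0 to 8.54. A call has 1 to 8 rows; each row shifts and turns the commanded pose from where the row before left it, along the tool's axes as they then stand; what a row does not reach is not made up. A row lasts 1/8 s, in which the tool goes at most 62.5 mm and 10.7 degrees, less where a joint would pass 70% of its speed; a pose out of reach is approached as far as the arm can. A call is refused whole if a number of a shift passes 6.25 or a number of a turn 0.188, either way. A call with a gripper value outside its range is refused whole. The fingers move at their own pace and stop on an object; "force" is the grip in N (left out, the last holds). Time passes only in rows, so rows that do not move let the fingers close. It gives the time, the measured TCP pose, the force, the opening and the grip force at its end, in the units of the state.
- bot.observe(): the state, without advancing time (a new reading comes with each control period).
- bot.get_image(name): name is "side" or "top"; returns (picture, depth): 420x560x3 uint8, red, green, blue; 420x560 float32, m along the optical axis (not along the pixel's ray), 0 where there is no reading.
- bot.camera_params(name): a dict with "vertical_fov" (degrees; the focal length in pixels is half the picture's height over the tangent of half this angle, whatever the lens; pixels are square), "cx", "cy" (the principal point, pixels), "camera_from_world" (4x4, takes a point from world to camera coordinates). Camera axes: x right, y up, looking along -z (the intrinsics and any distortion apply to the point x, -y, -z); pixel columns grow to the right and rows downward; lengths in m; the calibration is good to about 2 mm. A picture is of the moment at which its call begins. camera_params takes no time and is no camera call.
- bot.sign_off(): hands the job in; it is judged then, once.
The state is a dict: "clock": time; "joint_positions": joint angles; "qd": joint speeds; "tau": joint torques, N m; "position": TCP position; "tcp_rot": TCP orientation; "contact_force": force on the tool from outside, world axes, zero at the start; "torque": the same for the moment, N m; "opening": opening from 0.0 (shut) to 1.0 (fully open); "finger_force": force on a finger pad.
Only numpy, scipy, OpenCV 4.12 (cv2) and the standard library are available. Lean on these libraries where they do the work, as an engineer would, in place of code of your own. Each camera call takes 0.05 s, during which the arm holds its last target. There are 200 camera calls.

## Working session

There is one attempt and no reset: what is moved stays moved. The work goes in short steps, Python scripts to look and compute and a tool call to move; the robot and the scene stay as the last step left them, time stands still between calls to the robot, and variables do not carry over. Pictures are saved under pics/ and viewed, at most 10 in all, crops included, and the job is handed in when it is done.

Besides the shell and the picture viewer there is one more tool, called after "Call:" by a JSON object that holds its "method" and its "body", one argument or row to a line. servo_tool: Moves the arm, as the interface text tells. Its arguments: {"type":"object","properties":{"steps":{"type":"string"},"force":{"type":"number"}},"required":["steps"]}

```bash
mkdir -p pics; cat > h.py <<'E'
import numpy as np, cv2
from cell import bot
def cam(n):
    p=bot.camera_params(n); f=210/np.tan(np.radians(p["vertical_fov"])/2)
    return f,p["cx"],p["cy"],np.linalg.inv(np.array(p["camera_from_world"])),p
def cloud(n,d):
    f,cx,cy,T,p=cam(n); v,u=np.mgrid[0:420,0:560]
    P=np.stack([(u-cx)/f*d,-(v-cy)/f*d,-d,np.ones_like(d)],-1)
    return (P@T.T)[...,:3]
def ray(n,u,v,z):
    "pixel -> world at height z"
    f,cx,cy,T,p=cam(n); r=T[:3,:3]@np.array([(u-cx)/f,-(v-cy)/f,-1]); o=T[:3,3]
    return o+r*(z-o[2])/r[2]
E
python3 - <<'E'
from h import *
for n in("top","side"):
    im,d=bot.get_image(n); cv2.imwrite(f"pics/{n}0.png",im[...,::-1]); np.save(n+"0.npy",d)
    print(cam(n)[:3],{k:v for k,v in cam(n)[4].items() if k!="camera_from_world"},cam(n)[3][:3].round(3))
print(bot.observe())
E
```

```text
(np.float64(402.43697204999233), 273.95105919138683, 215.61995542486747) {'vertical_fov': 55.112982976966876, 'cx': 273.95105919138683, 'cy': 215.61995542486747} [[-0.013  0.997 -0.073  0.346]
 [-1.    -0.011  0.023 -0.039]
 [ 0.022  0.073  0.997  1.563]]
(np.float64(402.63559875370487), 287.9645321455278, 212.81529234385175) {'vertical_fov': 55.089795320152646, 'cx': 287.9645321455278, 'cy': 212.81529234385175} [[-0.957  0.092 -0.276  0.067]
 [-0.291 -0.374  0.881  1.184]
 [-0.022  0.923  0.384  0.619]]
{'clock': 0.1, 'joint_positions': array([ 1.06649567e+00,  5.28431832e-01,  1.43378484e+00,  2.92152252e-06,
        1.18144285e+00, -1.78482712e-01]), 'qd': array([ 0.0007155 , -0.00186357, -0.00243372, -0.00027347, -0.00130332,
       -0.00039685]), 'tau': array([-9.86507916e-05, -4.43301809e+01, -1.78585446e+01, -2.57590864e-04,
        3.87767228e-03,  6.15378553e-06]), 'position': array([0.19968778, 0.59154131, 0.23039208]), 'tcp_rot': array([-3.47266226e-04,  1.62189807e-01,  9.86759038e-01, -9.73344366e-04]), 'contact_force': array([-0.02995716, -0.086232  , -0.25153906]), 'torque': array([-0.01469821, -0.05823765,  0.03198299]), 'finger_force': 0.0, 'opening': 0.9994671515476373}
```

View pics/top0.png

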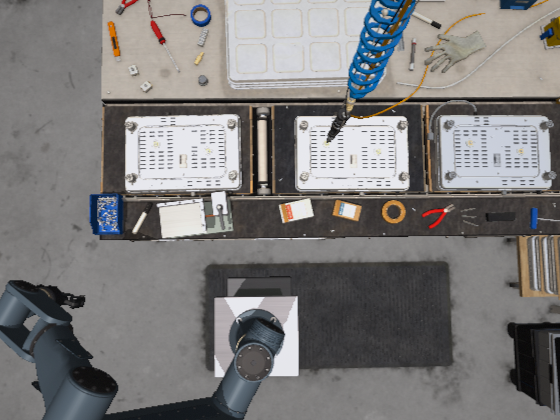

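View pics/side0.png

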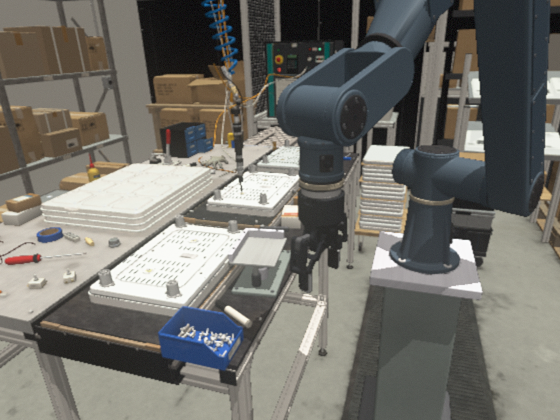

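The top view shows the lift at about (185,217), the valve at (218,208), a carton at (296,210), a brown carton at (347,210), the tape at (393,211) and the pen at (141,221). The side view shows the lift at about (262,255). I'll enlarge the top view.

```bash
python3 - <<'E'
from h import *
im=cv2.imread("pics/top0.png"); d=np.load("top0.npy")
a=cv2.resize(im[185:245,150:250],None,fx=8,fy=8,interpolation=cv2.INTER_CUBIC)
b=cv2.resize(im[190:230,270:370],None,fx=8,fy=8,interpolation=cv2.INTER_CUBIC)[:110*8//3]
s=np.vstack([cv2.resize(im[188:242,150:245],(792,450),interpolation=4)])
cv2.imwrite("pics/c1.png",s)
cv2.imwrite("pics/c2.png",cv2.resize(im[190:235,275:370],(798,378),interpolation=4))
P=cloud("top",d)
for u,v in [(180,220),(165,225),(190,212),(218,200),(218,212),(218,228),(225,205),(296,210),(347,210),(250,215),(393,203)]: print(u,v,P[v,u].round(3))
E
```

```text
180 220 [0.441 0.267 0.103]
165 225 [0.423 0.321 0.103]
190 212 [0.47  0.232 0.099]
218 200 [0.514 0.132 0.08 ]
218 212 [0.468 0.13  0.104]
218 228 [0.414 0.141 0.012]
225 205 [0.496 0.107 0.077]
296 210 [ 0.477 -0.158  0.049]
347 210 [ 0.475 -0.353  0.044]
250 215 [ 0.464  0.018 -0.003]
393 203 [ 0.501 -0.534  0.031]
```

View pics/c1.png

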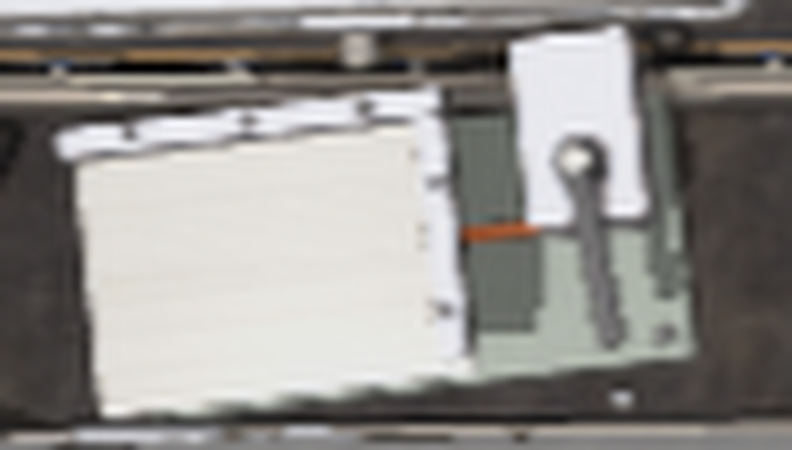

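View pics/c2.png

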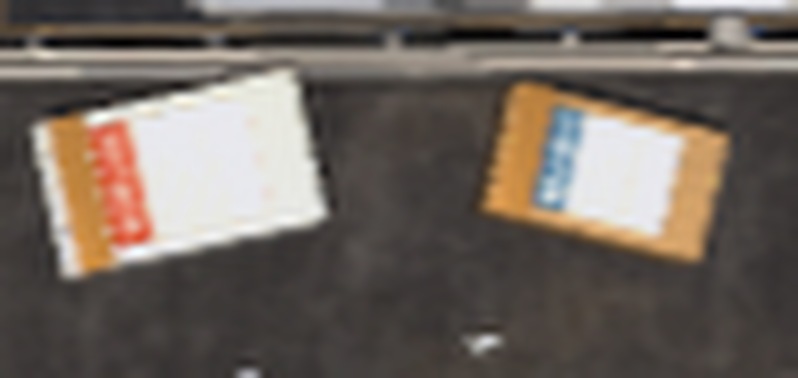

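```bash
cat > m.py <<'E'
from h import *
def c2(x,y,z): return ray("top",275+(x+.5)/8.4-.5,190+(y+.5)/8.4-.5,z)
def c1(x,y,z): return ray("top",150+(x+.5)/8.337-.5,188+(y+.5)/8.333-.5,z)
C=np.array([c2(*p,.04) for p in[(518,83),(728,135),(698,262),(485,212)]])
print("carton",C.round(3).tolist(),C.mean(0).round(4),[np.linalg.norm(C[i]-C[i-1]).round(4) for i in range(4)])
e=(C[1]-C[0]+C[2]-C[3]);print("ang",np.arctan2(e[1],e[0]))
for n,x,y,z in[("FL",103,417,.1),("FR",472,376,.1),("rear-left foot",77,160,.1),("inner corner",415,122,.1),("rearfence outL",57,130,.125),("rearfence outR",438,88,.125),("rfence outfront",468,352,.125),("axis",578,158,.107),("lever tip",615,347,.107),("lever tip R",600,349,.107),("block FR",648,220,.082),("block FL",527,222,.082),("block RR",628,28,.082),("block RL",511,42,.082)]:
    print(n,c1(x,y,z).round(4))
# box-based refinement from depth: plate pixels
d=np.load("top0.npy");P=cloud("top",d)
for nm,(u0,u1,v0,v1,z0,z1) in dict(carton=(325,370,195,228,.03,.06),white=(275,320,195,228,.03,.06),plate=(150,207,198,245,.085,.113),block=(208,236,185,218,.068,.092)).items():
    Q=P[v0:v1,u0:u1].reshape(-1,3);Q=Q[(Q[:,2]>z0)&(Q[:,2]<z1)]
    r=cv2.minAreaRect((Q[:,:2]*1000).astype(np.float32)); print(nm,r,np.median(Q[:,2]).round(4),len(Q))
E
python3 m.py
```

```text
carton [[0.516, -0.313, 0.04], [0.492, -0.409, 0.04], [0.434, -0.393, 0.04], [0.458, -0.297, 0.04]] [ 0.475  -0.3531  0.04  ] [np.float64(0.0609), np.float64(0.0985), np.float64(0.0597), np.float64(0.0993)]
ang -1.8191877638362564
FL [0.3779 0.3324 0.1   ]
FR [0.3937 0.1732 0.1   ]
rear-left foot [0.4898 0.3445 0.1   ]
inner corner [0.5049 0.1979 0.1   ]
rearfence outL [0.5004 0.3465 0.125 ]
rearfence outR [0.5168 0.184  0.125 ]
rfence outfront [0.4031 0.1712 0.125 ]
axis [0.4876 0.1262 0.107 ]
lever tip [0.4052 0.1104 0.107 ]
lever tip R [0.4044 0.1169 0.107 ]
block FR [0.4622 0.0983 0.082 ]
block FL [0.4619 0.1515 0.082 ]
block RR [0.5478 0.1067 0.082 ]
block RL [0.5421 0.1585 0.082 ]
carton ((494.8183898925781, -354.8504943847656), (100.94729614257812, 99.81499481201172), 77.4809341430664) 0.0414 425
white ((477.56951904296875, -156.30007934570312), (70.36428833007812, 120.0286636352539), 11.906303405761719) 0.0458 587
plate ((445.3946838378906, 260.1521301269531), (120.04580688476562, 166.02951049804688), 7.180787563323975) 0.0997 1317
block ((504.6512451171875, 131.13812255859375), (84.53816986083984, 52.8374137878418), 5.8427300453186035) 0.0819 289
```

Measurements agree with the given sizes. The small carton is at (0.475, -0.353) with its long axis at -1.819 rad. The table centre is at (0.447, 0.259) and its yaw is about 0.102. The valve axis is 2 mm from where the table pose predicts it.

```bash
cat > go.py <<'E'
# usage: go.py x y z psi rows  -> rows in tool axes (psi = world angle of tool y); prefix T = table frame for x,y,psi
import sys; from h import *
from scipy.spatial.transform import Rotation as R
TH=.102; TC=np.array([.447,.259])
def T2W(x,y): return TC+np.array([[np.cos(TH),-np.sin(TH)],[np.sin(TH),np.cos(TH)]])@[x,y]
def show():
    s=bot.observe(); q=s["tcp_rot"]; r=R.from_quat(np.r_[q[1:],q[0]])
    return s,np.array(s["position"]),r
if __name__=="__main__":
    a=sys.argv[1:]; tab=a[0]=="T"; a=list(map(float,a[tab:])); x,y,z,psi,n=a; n=int(n)
    if tab: x,y=T2W(x,y); psi+=TH
    s,p,r=show(); Y=r.as_matrix()[:,1]; p0=np.arctan2(Y[1],Y[0])
    goal=R.from_matrix(np.column_stack([[np.sin(psi),-np.cos(psi),0],[np.cos(psi),np.sin(psi),0],[0,0,-1]]))
    rv=(r.inv()*goal).as_rotvec()
    print("now",p.round(4),p0.round(4),"goal",np.round([x,y,z],4),"F",s["contact_force"].round(1),"t",s["clock"],"op",round(s["opening"],3))
    for i in range(n):
        ri=r*R.from_rotvec(rv*i/n); d=ri.inv().apply((np.array([x,y,z])-p)/n)*100
        print(*d.round(2),*(rv/n).round(4))
E
python3 go.py .47 .15 .231 .5 11
```

```text
Traceback (most recent call last):
  File "go.py", line 13, in <module>
    goal=R.from_matrix(np.column_stack([[np.sin(psi),-np.cos(psi),0],[np.cos(psi),np.sin(psi),0],[0,0,-1]]))
  File "scipy/spatial/transform/_rotation.pyx", line 1143, in scipy.spatial.transform._rotation.Rotation.from_matrix
ValueError: Non-positive determinant (left-handed or null coordinate frame) in rotation matrix 0: [[ 0.47942554  0.87758256  0.        ]
 [-0.87758256  0.47942554  0.        ]
 [ 0.          0.         -1.        ]].
```

```bash
sed -i 's/\[np.sin(psi),-np.cos(psi),0\]/[-np.sin(psi),np.cos(psi),0]/' go.py
python3 go.py .48 .12 .231 .5 11
```

```text
now [0.1997 0.5915 0.2304] 1.245 goal [0.48  0.12  0.231] F [-0.  -0.1 -0.3] t 0.1 op 0.999
-3.79 -3.25 -0.0 -0.0002 0.0 0.0677
-4.0 -2.98 -0.0 -0.0002 0.0 0.0677
-4.19 -2.7 -0.0 -0.0002 0.0 0.0677
-4.36 -2.41 -0.0 -0.0002 0.0 0.0677
-4.52 -2.11 -0.0 -0.0002 0.0 0.0677
-4.65 -1.8 -0.0 -0.0002 0.0 0.0677
-4.76 -1.48 -0.0 -0.0002 0.0 0.0677
-4.85 -1.16 -0.0 -0.0002 0.0 0.0677
-4.92 -0.83 -0.0 -0.0002 0.0 0.0677
-4.96 -0.49 -0.01 -0.0002 0.0 0.0677
-4.98 -0.16 -0.01 -0.0002 0.0 0.0677
```

Call:
{"method": "servo_tool", "body": {
  "steps": "-3.8 -3.25 0 0 0 0.068 8.5; -4 -3 0 0 0 0.068 8.5; -4.2 -2.7 0 0 0 0.068 8.5; -4.35 -2.4 0 0 0 0.068 8.5; -4.5 -2.1 0 0 0 0.068 8.5; -4.65 -1.8 0 0 0 0.068 8.5; -4.75 -1.5 0 0 0 0.068 8.5; -4.85 -1.15 0 0 0 0.068 8.5"
}}

```text
clock: 1.1
position: [0.404, 0.2477, 0.2311]
tcp_rot: [-0.0, 0.422, 0.906, -0.0]
contact_force: [1.6, 0.6, 0.2]
opening: 0.997
finger_force: 0.0
```

Call:
{"method": "servo_tool", "body": {
  "steps": "-4.9 -0.85 0 0 0 0.068 8.5; -4.95 -0.5 0 0 0 0.068 8.5; -5 -0.15 0 0 0 0.068 8.5"
}}

```text
clock: 1.48
position: [0.4798, 0.1188, 0.2311]
tcp_rot: [-0.0, 0.513, 0.859, -0.0]
contact_force: [0.6, -0.5, -0.0]
opening: 0.999
finger_force: 0.0
```

```bash
python3 go.py .475 -.353 .12 -.248 10
```

```text
now [0.4798 0.1188 0.2311] 0.4945 goal [ 0.475 -0.353  0.12 ] F [ 0.6 -0.5 -0. ] t 1.475 op 0.999
-4.13 -2.28 1.11 -0.0001 -0.0 0.0743
-4.29 -1.97 1.11 -0.0001 -0.0 0.0743
-4.42 -1.65 1.11 -0.0001 -0.0 0.0743
-4.53 -1.31 1.11 -0.0001 -0.0 0.0743
-4.62 -0.97 1.11 -0.0001 -0.0 0.0743
-4.68 -0.63 1.11 -0.0001 -0.0 0.0743
-4.71 -0.28 1.11 -0.0001 -0.0 0.0743
-4.72 0.07 1.11 -0.0001 -0.0 0.0743
-4.7 0.42 1.11 -0.0001 -0.0 0.0743
-4.66 0.77 1.11 -0.0001 -0.0 0.0743
```

Tracking is good.

Call:
{"method": "servo_tool", "body": {
  "steps": "-4.1 -2.3 1.1 0 0 0.074 8.5; -4.3 -2 1.1 0 0 0.074 8.5; -4.4 -1.65 1.1 0 0 0.074 8.5; -4.5 -1.3 1.1 0 0 0.074 8.5; -4.6 -1 1.1 0 0 0.074 8.5; -4.7 -0.65 1.1 0 0 0.074 8.5; -4.7 -0.3 1.1 0 0 0.074 8.5; -4.7 0.05 1.1 0 0 0.074 8.5"
}}

```text
clock: 2.48
position: [0.4749, -0.258, 0.1426]
tcp_rot: [-0.0, 0.741, 0.672, 0.0]
contact_force: [0.8, -0.1, 0.6]
opening: 0.994
finger_force: 0.0
```

Call:
{"method": "servo_tool", "body": {
  "steps": "-4.7 0.4 1.1 0 0 0.074 8.5; -4.65 0.75 1.1 0 0 0.074 8.5; 0 0 0 0 0 0 8.5"
}}

```text
clock: 2.85
position: [0.4741, -0.3545, 0.1202]
tcp_rot: [0.001, 0.789, 0.615, -0.0]
contact_force: [-0.2, 0.4, -0.1]
opening: 0.994
finger_force: 0.0
```

```bash
python3 go.py .475 -.353 .012 -.248 4
```

```text
now [ 0.4741 -0.3545  0.1202] -0.2471 goal [ 0.475 -0.353  0.012] F [-0.2  0.4 -0.1] t 2.85 op 0.994
0.04 0.01 2.7 0.0002 0.0002 0.0002
0.04 0.01 2.7 0.0002 0.0002 0.0002
0.04 0.01 2.7 0.0002 0.0002 0.0002
0.04 0.01 2.7 0.0002 0.0002 0.0002
```

Call:
{"method": "servo_tool", "body": {
  "steps": "0.05 0 2.7 0 0 0 8.5; 0.05 0 2.7 0 0 0 8.5; 0.05 0 2.7 0 0 0 8.5; 0 0 2.7 0 0 0 8.5; 0 0 0 0 0 0 6; 0 0 0 0 0 0 5.5; 0 0 0 0 0 0 5.5; 0 0 0 0 0 0 5.5",
  "force": 30
}}

```text
clock: 3.85
position: [0.4751, -0.3496, 0.0142]
tcp_rot: [0.001, 0.788, 0.616, 0.0]
contact_force: [-0.2, 0.7, -1.2]
opening: 0.697
finger_force: 34.8
```

Call:
{"method": "servo_tool", "body": {
  "steps": "0 0 0 0 0 0 5.5; 0 0 -2 0 0 0 5.5; 0 0 -4 0 0 0 5.5; 0 0 -5 0 0 0 5.5; 0 0 -5 0 0 0 5.5; 0 0 -5 0 0 0 5.5; 0 0 0 0 0 0 5.5"
}}

```text
clock: 4.72
position: [0.4769, -0.3515, 0.2296]
tcp_rot: [0.006, 0.788, 0.616, 0.001]
contact_force: [0.5, -1.0, -1.8]
opening: 0.692
finger_force: 34.9
```

```bash
python3 go.py .51 -.05 .22 -.02 7; python3 go.py .49 .05 .22 .0 1
```

```text
now [ 0.4769 -0.3515  0.2296] -0.2428 goal [ 0.51 -0.05  0.22] F [ 0.5 -1.  -1.8] t 4.725 op 0.692
4.3 -0.58 0.1 0.0014 0.0011 -0.0318
4.31 -0.44 0.11 0.0014 0.0011 -0.0318
4.32 -0.3 0.11 0.0014 0.0011 -0.0318
4.33 -0.16 0.12 0.0014 0.0011 -0.0318
4.33 -0.03 0.12 0.0014 0.0011 -0.0318
4.33 0.11 0.13 0.0014 0.0011 -0.0318
4.33 0.25 0.13 0.0014 0.0011 -0.0318
now [ 0.4769 -0.3515  0.2296] -0.2428 goal [0.49 0.05 0.22] F [ 0.5 -1.  -1.8] t 4.725 op 0.692
39.29 -8.39 0.61 0.0094 0.0079 -0.2429
```

```bash
python3 go.py T -.01 -.014 .22 0 14
```

```text
now [ 0.4769 -0.3515  0.2296] -0.2428 goal [0.4385 0.2441 0.22  ] F [ 0.5 -1.  -1.8] t 4.725 op 0.692
4.06 -1.29 0.03 0.0006 0.0006 -0.0246
4.09 -1.19 0.03 0.0006 0.0006 -0.0246
4.12 -1.09 0.03 0.0006 0.0006 -0.0246
4.15 -0.99 0.04 0.0006 0.0006 -0.0246
4.17 -0.88 0.04 0.0006 0.0006 -0.0246
4.19 -0.78 0.04 0.0006 0.0006 -0.0246
4.21 -0.68 0.05 0.0006 0.0006 -0.0246
4.22 -0.57 0.05 0.0006 0.0006 -0.0246
4.24 -0.47 0.05 0.0006 0.0006 -0.0246
4.25 -0.36 0.06 0.0006 0.0006 -0.0246
4.25 -0.26 0.06 0.0006 0.0006 -0.0246
4.26 -0.15 0.06 0.0006 0.0006 -0.0246
4.26 -0.05 0.06 0.0006 0.0006 -0.0246
4.26 0.06 0.07 0.0006 0.0006 -0.0246
```

Call:
{"method": "servo_tool", "body": {
  "steps": "3 -1 0 0 0 -0.025 5.5; 4.1 -1.2 0 0 0 -0.025 5.5; 4.1 -1.1 0 0 0 -0.025 5.5; 4.15 -1 0 0 0 -0.025 5.5; 4.15 -0.9 0 0 0 -0.025 5.5; 4.2 -0.8 0 0 0 -0.025 5.5; 4.2 -0.7 0 0 0 -0.025 5.5; 4.2 -0.6 0 0 0 -0.025 5.5"
}}

```text
clock: 5.72
position: [0.4501, -0.0189, 0.2229]
tcp_rot: [-0.001, 0.722, 0.692, -0.0]
contact_force: [0.8, -0.3, -1.5]
opening: 0.693
finger_force: 34.8
```

Call:
{"method": "servo_tool", "body": {
  "steps": "4.2 -0.45 0 0 0 -0.025 5.5; 4.25 -0.35 0 0 0 -0.025 5.5; 4.25 -0.25 0 0 0 -0.025 5.5; 4.25 -0.15 0 0 0 -0.025 5.5; 4.25 0 0 0 0 -0.025 5.5; 3 0 0 0 0 -0.025 5.5; 0 0 0 0 0 0 5.5"
}}

```text
clock: 6.6
position: [0.4341, 0.2229, 0.2228]
tcp_rot: [-0.001, 0.667, 0.745, -0.001]
contact_force: [-0.0, -0.5, -0.3]
opening: 0.694
finger_force: 34.8
```

```bash
python3 go.py T -.01 -.014 .113 0 5
python3 - <<'E'
from h import *
im,d=bot.get_image("side"); cv2.imwrite("pics/s1.png",cv2.resize(im[150:330,180:380],(800,720),interpolation=2)[:600])
E
```

```text
now [0.4341 0.2229 0.2228] 0.1104 goal [0.4385 0.2441 0.113 ] F [-0.  -0.5 -0.3] t 6.6 op 0.694
0.41 0.14 2.2 -0.0003 0.0 0.0017
0.41 0.14 2.2 -0.0003 0.0 0.0017
0.41 0.14 2.2 -0.0003 0.0 0.0017
0.41 0.13 2.2 -0.0003 0.0 0.0017
0.41 0.13 2.2 -0.0003 0.0 0.0017
```

View pics/s1.png

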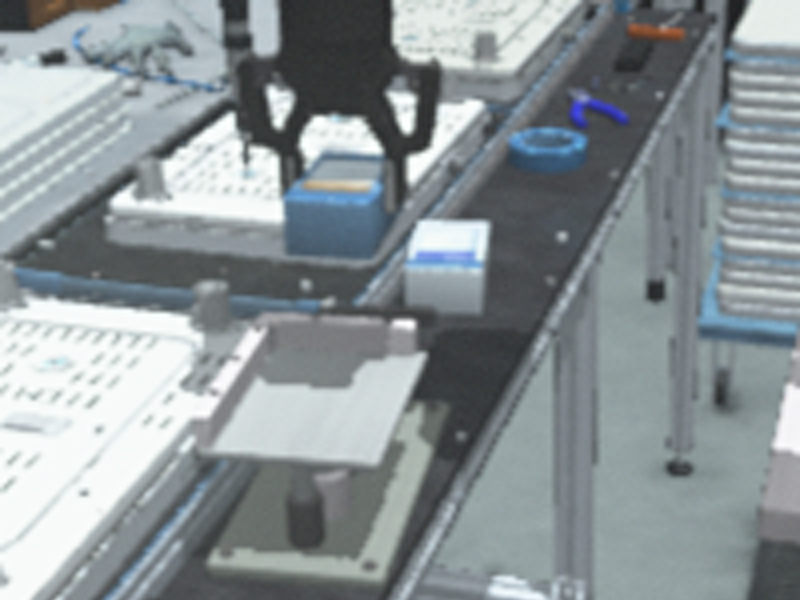

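The side view shows the carton held level above the lift at about (335,215). The plate is clear.

Call:
{"method": "servo_tool", "body": {
  "steps": "1.1 0.35 0.5 0 0 0.004 5.5; 1 0.35 2 0 0 0.004 5.5; 0 0 2.5 0 0 0 5.5; 0 0 2.5 0 0 0 5.5; 0 0 2 0 0 0 5.5; 0 0 0.8 0 0 0 5.5; 0 0 0 0 0 0 5.5"
}}

```text
clock: 7.52
position: [0.4408, 0.2445, 0.1219]
tcp_rot: [-0.001, 0.673, 0.74, 0.002]
contact_force: [-3.8, 6.5, 14.0]
opening: 0.696
finger_force: 38.6
```

```bash
python3 go.py T -.01 -.014 .113 0 1
```

```text
now [0.4408 0.2445 0.1219] 0.0952 goal [0.4385 0.2441 0.113 ] F [-3.8  6.5 14. ] t 7.525 op 0.696
-0.03 -0.24 0.89 0.0016 -0.0035 -0.0067
```

```bash
python3 - <<'E'
from h import *
o=[]
im,d=bot.get_image("side"); o.append(cv2.resize(im[220:300,205:305,::-1],(500,400),interpolation=2))
im,d=bot.get_image("top"); o.append(cv2.resize(im[185:245,165:215,::-1],(300,360),interpolation=2)); o[1]=cv2.copyMakeBorder(o[1],0,40,0,0,0)
cv2.imwrite("pics/s2.png",np.hstack(o))
E
```

```text
(no output)
```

View pics/s2.png

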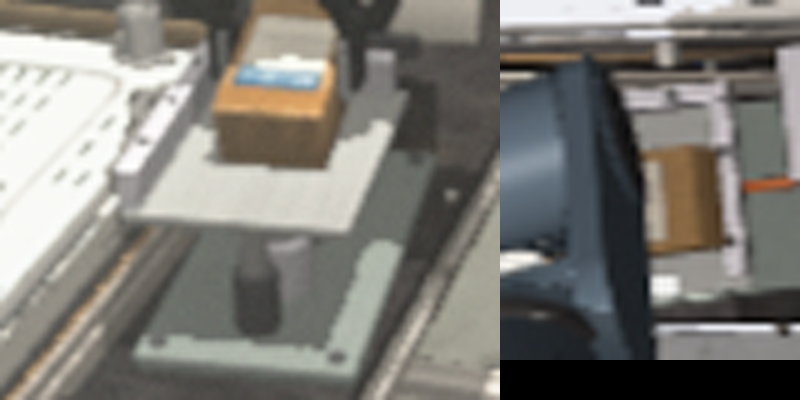

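The side view shows the carton on the plate, slightly nose-down at its left end. The top view shows its right end at about (720,200), touching the right fence. I'll back off a little from that fence and release.

Call:
{"method": "servo_tool", "body": {
  "steps": "0.6 0 -0.3 0 0 0 5.5; 0 0 0 0 0 0 5.5; 0 0 0.2 0 0 0 5.5; 0 0 0 0 0 0 7.3; 0 0 0 0 0 0 7.3; 0 0 0 0 0 0 7.3"
}}

```text
clock: 8.38
position: [0.4395, 0.249, 0.1211]
tcp_rot: [-0.0, 0.671, 0.741, -0.0]
contact_force: [0.4, 1.3, 1.0]
opening: 0.856
finger_force: 0.0
```

```bash
python3 go.py T -.01 -.014 .113 0 1
```

```text
now [0.4395 0.249  0.1211] 0.0988 goal [0.4385 0.2441 0.113 ] F [0.4 1.3 1. ] t 8.375 op 0.856
-0.48 -0.15 0.81 -0.0005 0.0001 -0.0032
```

Released with no force. I'll rise, back off to the front and take a picture.

Call:
{"method": "servo_tool", "body": {
  "steps": "0 0 -2 0 0 0 7.3; 0 0 -4 0 0 0 7.3; 0 0 -5 0 0 0 6; 3 0 -1 0 0 -0.18 5; 5 0 0 0 0 -0.18 5; 5 0 0 0 0 -0.18 5; 5 0 0 0 0 -0.18 5; 5 0 0 0 0 -0.18 5"
}}

```text
clock: 9.38
position: [0.3337, 0.4476, 0.2411]
tcp_rot: [0.0, 0.279, 0.96, 0.0]
contact_force: [1.5, -0.2, 0.3]
opening: 0.585
finger_force: 0.0
```

```bash
python3 - <<'E'
from h import *
o=[]
im,d=bot.get_image("side"); o.append(cv2.resize(im[220:300,205:305,::-1],(400,320),interpolation=2)); np.save("side1.npy",d)
im,d=bot.get_image("top"); o.append(cv2.resize(im[190:240,155:205,::-1],(400,400),interpolation=2)); np.save("top1.npy",d); o[0]=cv2.copyMakeBorder(o[0],0,80,0,0,0)
cv2.imwrite("pics/s3.png",np.hstack(o))
print(bot.observe()["position"])
E
```

```text
[0.33034106 0.44852847 0.24096697]
```

View pics/s3.png

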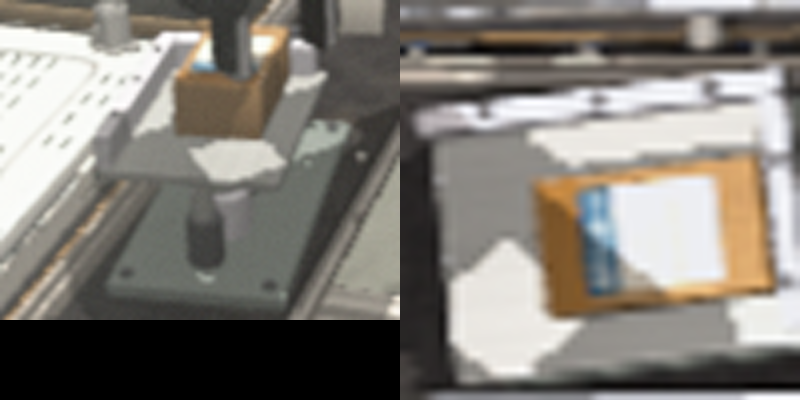

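The carton lies on the plate with its top corners at (537,182), (757,155), (775,290) and (555,315). It is nearly square, with gaps to both fences. I'll measure it in the table frame.

```bash
python3 - <<'E'
from go import *
TI=lambda w:np.array([[np.cos(TH),np.sin(TH)],[-np.sin(TH),np.cos(TH)]])@(w[:2]-TC)
C=np.array([TI(ray("top",155+(u-400+.5)/8-.5,190+(v+.5)/8-.5,.14)) for u,v in[(537,182),(757,155),(775,290),(555,315)]])
print(C.round(4).tolist(),C.mean(0).round(4)); e=C[0]-C[1]+C[3]-C[2]; print("ang to y",np.arctan2(-e[0],e[1]))
P=cloud("top",np.load("top1.npy"))[190:240,155:205].reshape(-1,3)
q=np.array([TI(p) for p in P]); 
m=(abs(q-C.mean(0))<[.022,.04]).all(1)&(P[:,2]>.12); A=np.c_[q[m]-C.mean(0),np.ones(m.sum())]
print(np.linalg.lstsq(A,P[m,2],rcond=None)[0],m.sum())
E
python3 go.py T -.075 -.02 .241 -1.5708 6;python3 go.py T -.075 -.02 .241 1.5708 6
```

```text
[[0.0216, 0.0275], [0.0226, -0.0697], [-0.0377, -0.0715], [-0.0377, 0.0254]] [-0.0078 -0.0221]
ang to y 0.0050788903785814335
[-0.01886556  0.00114118  0.13995979] 285
now [0.3303 0.4485 0.241 ] 1.0062 goal [0.3744 0.2315 0.241 ] F [-0.2 -0.3 -0.7] t 9.475 op 0.584
-2.56 -2.66 -0.0 -0.0005 0.0 0.4125
-3.41 -1.41 -0.0 -0.0005 0.0 0.4125
-3.69 0.07 -0.01 -0.0005 0.0 0.4125
-3.35 1.54 -0.0 -0.0005 0.0 0.4125
-2.45 2.76 -0.0 -0.0005 0.0 0.4125
-1.14 3.51 -0.0 -0.0005 0.0 0.4125
now [0.3303 0.4485 0.241 ] 1.0062 goal [0.3744 0.2315 0.241 ] F [-0.2 -0.3 -0.7] t 9.475 op 0.584
-2.56 -2.66 -0.0 -0.0 -0.0004 -0.1111
-2.25 -2.93 -0.0 -0.0 -0.0004 -0.1111
-1.91 -3.16 -0.0 -0.0 -0.0004 -0.1111
-1.54 -3.35 -0.0 -0.0 -0.0004 -0.1111
-1.16 -3.5 -0.0 -0.0 -0.0004 -0.1111
-0.77 -3.61 -0.0 -0.0 -0.0004 -0.1111
```

Call:
{"method": "servo_tool", "body": {
  "steps": "-2.6 -2.65 0 0 0 -0.111 5; -2.25 -2.95 0 0 0 -0.111 5; -1.9 -3.15 0 0 0 -0.111 5; -1.55 -3.35 0 0 0 -0.111 5; -1.15 -3.5 0 0 0 -0.111 5; -0.75 -3.6 0 0 0 -0.111 5; 0 0 0 0 0 0 5"
}}

```text
clock: 10.35
position: [0.3774, 0.2264, 0.2413]
tcp_rot: [-0.0, -0.044, 0.999, -0.0]
contact_force: [-0.5, 0.5, 0.3]
opening: 0.589
finger_force: 0.0
```

```bash
python3 go.py T -.075 -.02 .117 1.5708 4
```

```text
now [0.3774 0.2264 0.2413] 1.6593 goal [0.3744 0.2315 0.117 ] F [-0.5  0.5  0.3] t 10.35 op 0.589
0.06 0.13 3.11 -0.0002 -0.0001 -0.0034
0.06 0.13 3.11 -0.0002 -0.0001 -0.0034
0.06 0.13 3.11 -0.0002 -0.0001 -0.0034
0.06 0.13 3.11 -0.0002 -0.0001 -0.0034
```

Call:
{"method": "servo_tool", "body": {
  "steps": "0.05 0.15 3.1 0 0 -0.004 5; 0.05 0.1 3.1 0 0 -0.004 5; 0.05 0.15 3.1 0 0 -0.003 5; 0.05 0.15 3.1 0 0 -0.003 5; 0 0 0 0 0 0 5"
}}

```text
clock: 10.98
position: [0.3729, 0.234, 0.1157]
tcp_rot: [-0.002, -0.054, 0.999, -0.001]
contact_force: [0.3, 0.5, 0.2]
opening: 0.587
finger_force: 0.0
```

Call:
{"method": "servo_tool", "body": {
  "steps": "-0.8 0 0 0 0 0 5; -0.8 0 0 0 0 0 5; -0.7 0 0 0 0 0 5; -0.6 0 0 0 0 0 5; -0.6 0 0 0 0 0 5; -0.5 0 0 0 0 0 5; -0.5 0 0 0 0 0 5; 0 0 0 0 0 0 5"
}}

```text
clock: 11.98
position: [0.42, 0.239, 0.1173]
tcp_rot: [0.001, -0.054, 0.999, 0.0]
contact_force: [0.4, -0.5, 0.2]
opening: 0.584
finger_force: 0.0
```

```bash
python3 go.py T -.021 -.02 .117 1.5708 1
```

```text
now [0.42   0.239  0.1173] 1.6789 goal [0.4281 0.237  0.117 ] F [ 0.4 -0.5  0.2] t 11.975 op 0.584
-0.79 -0.29 0.03 0.0002 0.0014 0.0061
```

Call:
{"method": "servo_tool", "body": {
  "steps": "-0.3 0 0 0 0 0.006 5; -0.3 0 0 0 0 0 5; -0.2 0 0 0 0 0 5; 0 0 0 0 0 0 5"
}}

```text
clock: 12.48
position: [0.4276, 0.2397, 0.1173]
tcp_rot: [0.0, -0.051, 0.999, 0.0]
contact_force: [0.2, 0.7, 0.2]
opening: 0.586
finger_force: 0.0
```

Call:
{"method": "servo_tool", "body": {
  "steps": "-0.2 0 0 0 0 0 5; 0 0 0 0 0 0 5"
}}

```text
clock: 12.72
position: [0.4278, 0.2396, 0.1172]
tcp_rot: [-0.001, -0.051, 0.999, -0.0]
contact_force: [-3.0, -0.6, 2.6]
opening: 0.587
finger_force: 1.8
```

Call:
{"method": "servo_tool", "body": {
  "steps": "-0.2 0 0 0 0 0 5; 0 0 0 0 0 0 5"
}}

```text
clock: 12.98
position: [0.4279, 0.2395, 0.1171]
tcp_rot: [-0.003, -0.051, 0.999, -0.001]
contact_force: [-6.5, -0.5, 6.4]
opening: 0.584
finger_force: 3.6
```

The carton meets the rear fence. Next is the push from the left side.

Call:
{"method": "servo_tool", "body": {
  "steps": "1 0 0 0 0 0 5; 1 0 0 0 0 0 4; 0 0 -3 0 0 0 3; 0 3 -3 0 0 0 1; 0 4 0 0 0 0 0; 0 2 0 0 0 0 0; 0 0 0 0 0 0 0; 0 0 0 0 0 0 0"
}}

```text
clock: 13.98
position: [0.4017, 0.3268, 0.1771]
tcp_rot: [-0.0, -0.051, 0.999, -0.0]
contact_force: [-0.3, -0.4, 0.5]
opening: -0.002
finger_force: 0.0
```

```bash
python3 go.py T .018 .068 .17 1.5708 2; python3 go.py T .018 .068 .117 1.5708 1
```

```text
now [0.4017 0.3268 0.1771] 1.673 goal [0.458  0.3285 0.17  ] F [-0.3 -0.4  0.5] t 13.975 op -0.002
-2.81 -0.21 0.35 -0.0003 -0.0002 0.0001
-2.81 -0.21 0.35 -0.0003 -0.0002 0.0001
now [0.4017 0.3268 0.1771] 1.673 goal [0.458  0.3285 0.117 ] F [-0.3 -0.4  0.5] t 13.975 op -0.002
-5.61 -0.41 6.01 -0.0006 -0.0004 0.0002
```

Call:
{"method": "servo_tool", "body": {
  "steps": "-2.8 -0.2 0 0 0 0 0; -2.8 -0.2 0 0 0 0 0; 0 0 3 0 0 0 0; 0 0 3 0 0 0 0; 0 -0.6 0 0 0 0 0; 0 -0.6 0 0 0 0 0; 0 -0.5 0 0 0 0 0; 0 0 0 0 0 0 0"
}}

```text
clock: 14.98
position: [0.4605, 0.3121, 0.1184]
tcp_rot: [0.001, -0.051, 0.999, 0.0]
contact_force: [0.2, 0.2, -0.4]
opening: -0.001
finger_force: 0.0
```

Call:
{"method": "servo_tool", "body": {
  "steps": "0 -0.3 0 0 0 0 0; 0 -0.3 0 0 0 0 0; 0 0 0 0 0 0 0"
}}

```text
clock: 15.35
position: [0.4604, 0.3063, 0.1173]
tcp_rot: [-0.0, -0.051, 0.999, -0.0]
contact_force: [-0.4, 0.5, -0.2]
opening: -0.002
finger_force: 0.0
```

Call:
{"method": "servo_tool", "body": {
  "steps": "0 -0.2 0 0 0 0 0; 0 -0.2 0 0 0 0 0; 0 0 0 0 0 0 0"
}}

```text
clock: 15.72
position: [0.4604, 0.3056, 0.1177]
tcp_rot: [0.0, -0.05, 0.999, 0.003]
contact_force: [-3.8, 11.0, 1.5]
opening: 0.005
finger_force: 5.5
```

Both fences are reached: about 11 N of push with no motion. I'll back off and check with a picture.

Call:
{"method": "servo_tool", "body": {
  "steps": "0 0.5 0 0 0 0 0; 0 1.5 0 0 0 0 0; 0 0 -4 0 0 0 0; 0 5 -4 0 0 0 0; 0 6 -2 0 0 0 0; 0 6 0 0 0 0 0; 0 6 0 0 0 0 0; 0 0 0 0 0 0 0"
}}

```text
clock: 16.73
position: [0.4338, 0.5538, 0.2155]
tcp_rot: [0.0, -0.054, 0.999, 0.001]
contact_force: [0.5, -1.3, -0.2]
opening: 0.002
finger_force: 0.0
```

```bash
python3 - <<'E'
from h import *
im,d=bot.get_image("top"); cv2.imwrite("pics/t4.png",cv2.resize(im[190:240,155:225,::-1],(798,570),interpolation=2)); np.save("top4.npy",d)
print(bot.observe()["position"])
E
```

```text
[0.43418171 0.55111036 0.21519537]
```

View pics/t4.png

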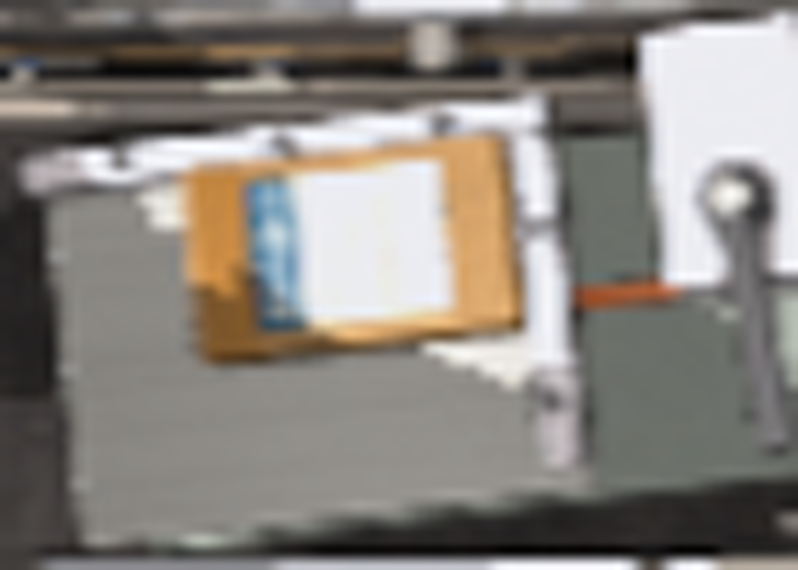

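The picture shows the carton flush. Its rear edge runs (187,167)–(503,137) along the rear fence and its right edge (503,137)–(522,328) along the right fence. The lever is still shut, from (735,195) to (775,450).

```bash
python3 - <<'E'
from go import *
TI=lambda w:np.array([[np.cos(TH),np.sin(TH)],[-np.sin(TH),np.cos(TH)]])@(w[:2]-TC)
C=np.array([TI(ray("top",155+(u+.5)/11.4-.5,190+(v+.5)/11.4-.5,.14)) for u,v in[(187,167),(503,137),(522,328),(205,360)]])
print(C.round(4).tolist(),C.mean(0).round(4)); e=C[0]-C[1]+C[3]-C[2]; print("ang to y",np.arctan2(-e[0],e[1]))
E
python3 go.py T -.034 -.103 .2 0 10
```

```text
[[0.0506, 0.0274], [0.0489, -0.0706], [-0.0109, -0.0704], [-0.0097, 0.0276]] [ 0.0197 -0.0215]
ang to y -0.014568057095768834
now [0.4342 0.5511 0.2152] 1.6765 goal [0.4237 0.1531 0.2   ] F [-0.3 -0.5  0.2] t 16.775 op 0.004
0.52 -3.95 0.16 -0.0001 0.0 0.1575
-0.1 -3.98 0.16 -0.0001 0.0 0.1575
-0.72 -3.92 0.15 -0.0001 0.0 0.1575
-1.33 -3.75 0.15 -0.0001 0.0 0.1575
-1.9 -3.5 0.15 -0.0001 0.0 0.1575
-2.43 -3.16 0.15 -0.0001 0.0 0.1575
-2.89 -2.74 0.15 -0.0001 0.0 0.1575
-3.28 -2.25 0.15 -0.0001 0.0 0.1575
-3.6 -1.71 0.15 -0.0001 0.0 0.1575
-3.82 -1.12 0.15 -0.0001 0.0 0.1575
```

Carton centre is (0.0197, -0.0215) in the table frame, flush within camera accuracy. Moving to the valve.

Call:
{"method": "servo_tool", "body": {
  "steps": "0.5 -3.95 0.15 0 0 0.158 0; -0.1 -4 0.15 0 0 0.158 0; -0.7 -3.9 0.15 0 0 0.158 0; -1.35 -3.75 0.15 0 0 0.158 0; -1.9 -3.5 0.15 0 0 0.157 0; -2.4 -3.15 0.15 0 0 0.157 0; -2.9 -2.75 0.15 0 0 0.157 0; -3.3 -2.25 0.15 0 0 0.157 0"
}}

```text
clock: 17.77
position: [0.425, 0.2281, 0.2042]
tcp_rot: [0.0, 0.55, 0.835, -0.001]
contact_force: [0.9, -0.7, 0.0]
opening: 0.002
finger_force: 0.0
```

Call:
{"method": "servo_tool", "body": {
  "steps": "-3.6 -1.7 0.15 0 0 0.157 0; -3.8 -1.1 0.15 0 0 0.157 0; 0 0 0 0 0 0 0; 0 0 0 0 0 0 0"
}}

```text
clock: 18.27
position: [0.4234, 0.1509, 0.2013]
tcp_rot: [-0.0, 0.672, 0.741, 0.0]
contact_force: [0.3, 0.2, -0.3]
opening: -0.0
finger_force: 0.0
```

```bash
python3 go.py T -.034 -.104 .095 0 4
```

```text
now [0.4234 0.1509 0.2013] 0.0983 goal [0.4238 0.1521 0.095 ] F [ 0.3  0.2 -0.3] t 18.275 op -0.0
0.03 0.01 2.66 -0.0 -0.0 -0.0009
0.03 0.01 2.66 -0.0 -0.0 -0.0009
0.03 0.01 2.66 -0.0 -0.0 -0.0009
0.03 0.01 2.66 -0.0 -0.0 -0.0009
```

Call:
{"method": "servo_tool", "body": {
  "steps": "0.05 0 2.7 0 0 0 0; 0.05 0 2.7 0 0 0 0; 0.05 0 2.6 0 0 0 0; 0 0 2.6 0 0 0 0; 0 0 0 0 0 0 0"
}}

```text
clock: 18.9
position: [0.4221, 0.1536, 0.0939]
tcp_rot: [-0.001, 0.671, 0.742, -0.002]
contact_force: [0.0, -0.3, 0.3]
opening: 0.001
finger_force: 0.0
```

```bash
python3 go.py T -.036 -.1407 .095 .36 6; python3 go.py T -.0303 -.1623 .095 .72 11
```

```text
now [0.4221 0.1536 0.0939] 0.101 goal [0.4255 0.1154 0.095 ] F [ 0.  -0.3  0.3] t 18.9 op 0.001
-0.64 -0.01 -0.02 -0.0007 -0.0001 -0.0602
-0.64 -0.05 -0.02 -0.0007 -0.0001 -0.0602
-0.63 -0.08 -0.02 -0.0007 -0.0001 -0.0602
-0.63 -0.12 -0.02 -0.0007 -0.0001 -0.0602
-0.62 -0.16 -0.02 -0.0007 -0.0001 -0.0602
-0.61 -0.2 -0.02 -0.0007 -0.0001 -0.0602
now [0.4221 0.1536 0.0939] 0.101 goal [0.4334 0.0945 0.095 ] F [ 0.  -0.3  0.3] t 18.9 op 0.001
-0.55 0.05 -0.01 -0.0004 -0.0001 -0.0655
-0.55 0.01 -0.01 -0.0004 -0.0001 -0.0655
-0.55 -0.02 -0.01 -0.0004 -0.0001 -0.0655
-0.54 -0.06 -0.01 -0.0004 -0.0001 -0.0655
-0.54 -0.1 -0.01 -0.0004 -0.0001 -0.0655
-0.53 -0.13 -0.01 -0.0004 -0.0001 -0.0655
-0.52 -0.16 -0.01 -0.0004 -0.0001 -0.0655
-0.51 -0.2 -0.01 -0.0004 -0.0001 -0.0655
-0.5 -0.23 -0.01 -0.0004 -0.0001 -0.0655
-0.48 -0.26 -0.01 -0.0004 -0.0001 -0.0655
-0.46 -0.29 -0.01 -0.0004 -0.0001 -0.0655
```

Call:
{"method": "servo_tool", "body": {
  "steps": "-0.55 0.05 0 0 0 -0.065 0; -0.55 0 0 0 0 -0.065 0; -0.55 0 0 0 0 -0.065 0; -0.55 -0.05 0 0 0 -0.065 0; -0.55 -0.1 0 0 0 -0.065 0; -0.55 -0.15 0 0 0 -0.065 0; 0 0 0 0 0 0 0"
}}

```text
clock: 19.77
position: [0.4293, 0.1207, 0.096]
tcp_rot: [-0.0, 0.515, 0.857, 0.0]
contact_force: [-1.9, 0.9, -0.2]
opening: -0.002
finger_force: 1.0
```

```bash
python3 go.py T -.0303 -.1623 .095 .72 5
```

```text
now [0.4293 0.1207 0.096 ] 0.4888 goal [0.4334 0.0945 0.095 ] F [-1.9  0.9 -0.2] t 19.775 op -0.002
-0.5 -0.17 0.02 0.0 -0.0001 -0.0666
-0.49 -0.21 0.02 0.0 -0.0001 -0.0666
-0.47 -0.24 0.02 0.0 -0.0001 -0.0666
-0.46 -0.27 0.02 0.0 -0.0001 -0.0666
-0.44 -0.3 0.02 0.0 -0.0001 -0.0666
```

Call:
{"method": "servo_tool", "body": {
  "steps": "-0.5 -0.15 0 0 0 -0.066 0; -0.5 -0.2 0 0 0 -0.066 0; -0.45 -0.25 0 0 0 -0.066 0; -0.45 -0.3 0 0 0 -0.066 0; -0.45 -0.3 0 0 0 -0.066 0; 0 0 0 0 0 0 0; 1 0 0 0 0 0 0; 0.5 0 0 0 0 0 0"
}}

```text
clock: 20.78
position: [0.4219, 0.1047, 0.0952]
tcp_rot: [-0.0, 0.367, 0.93, -0.0]
contact_force: [1.0, 0.2, -0.5]
opening: 0.0
finger_force: 0.0
```

Call:
{"method": "servo_tool", "body": {
  "steps": "0 0 -4 0 0 0 0; 0 0 -5 0 0 0 0; -5 0 -4 0 0 0 0; -6 0 0 0 0 0 0; -6 0 0 0 0 0 0; -6 0 0 0 0 0 0; -6 0 0 0 0 0 0; 0 0 0 0 0 0 0"
}}

```text
clock: 21.78
position: [0.6365, -0.0964, 0.2235]
tcp_rot: [0.002, 0.369, 0.93, -0.0]
contact_force: [-0.2, 0.9, -0.6]
opening: 0.004
finger_force: 0.0
```

Call:
{"method": "servo_tool", "body": {
  "steps": "0 0 0 0 0 0 0; 0 0 0 0 0 0 0; 0 0 0 0 0 0 0; 0 0 0 0 0 0 0; 0 0 0 0 0 0 0; 0 0 0 0 0 0 0; 0 0 0 0 0 0 0; 0 0 0 0 0 0 0"
}}

```text
clock: 22.78
position: [0.6336, -0.0932, 0.2241]
tcp_rot: [-0.0, 0.367, 0.93, -0.0]
contact_force: [0.2, 0.6, 0.2]
opening: 0.002
finger_force: 0.0
```

```bash
python3 - <<'E'
from h import *
im,d=bot.get_image("top"); cv2.imwrite("pics/t5.png",cv2.resize(im[190:240,155:235,::-1],(800,500),interpolation=2))
P=cloud("top",d)
for u,v in[(165,225),(180,228),(178,213),(190,213),(188,207)]: print(u,v,P[v,u].round(3))
print(bot.observe()["position"])
E
```

```text
165 225 [0.385 0.144 0.822]
180 228 [0.379 0.116 0.825]
178 213 [0.408 0.123 0.809]
190 213 [0.408 0.102 0.799]
188 207 [0.488 0.239 0.099]
[ 0.6336366  -0.09313727  0.22413353]
```

View pics/t5.png

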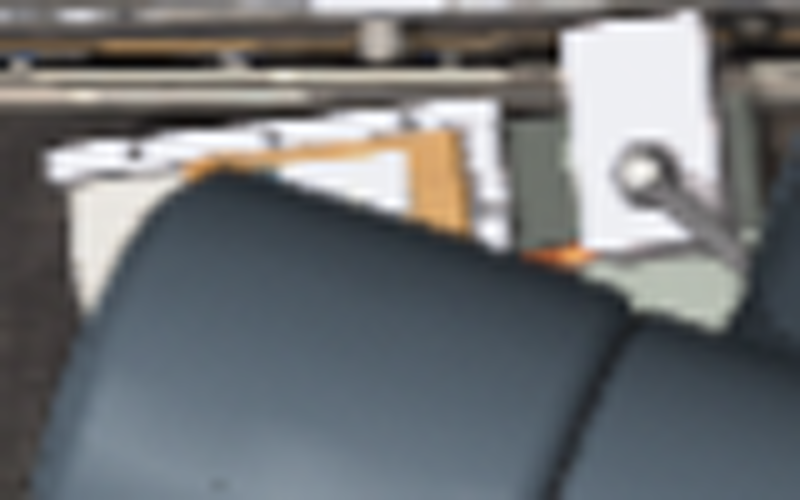

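The table is down: the carton's top is at z = 0.099. The lever stands at about 0.7 rad, (640,170)→(735,265). The arm hides part of the carton, so I'll move it aside for a precise check.

```bash
python3 go.py .5 -.35 .25 .2 6
```

```text
now [ 0.6336 -0.0931  0.2241] 0.8189 goal [ 0.5  -0.35  0.25] F [-0.4  0.4  1.2] t 22.825 op -0.003
-1.3 -4.65 -0.43 -0.0 -0.0 0.1032
-1.77 -4.49 -0.43 -0.0 -0.0 0.1032
-2.22 -4.28 -0.43 -0.0 -0.0 0.1032
-2.65 -4.03 -0.43 -0.0 -0.0 0.1032
-3.05 -3.74 -0.43 -0.0 -0.0 0.1032
-3.42 -3.4 -0.43 -0.0 -0.0 0.1032
```

Call:
{"method": "servo_tool", "body": {
  "steps": "-1.3 -4.65 -0.4 0 0 0.1 0; -1.75 -4.5 -0.4 0 0 0.1 0; -2.2 -4.3 -0.4 0 0 0.1 0; -2.65 -4 -0.4 0 0 0.1 0; -3 -3.75 -0.4 0 0 0.1 0; -3.4 -3.4 -0.4 0 0 0.1 0; 0 0 0 0 0 0 0; 0 0 0 0 0 0 0"
}}

```text
clock: 23.82
position: [0.5014, -0.3498, 0.248]
tcp_rot: [-0.0, 0.626, 0.78, 0.0]
contact_force: [0.6, 0.0, -0.7]
opening: -0.001
finger_force: 0.0
```

```bash
python3 - <<'E'
from h import *
ims=[bot.get_image("top") for _ in range(6)]
im=np.mean([a for a,_ in ims],0).astype(np.uint8); d=np.median([b for _,b in ims],0)
cv2.imwrite("pics/t6.png",cv2.resize(im[190:240,155:235,::-1],(800,500),interpolation=2))
P=cloud("top",d)[190:240,155:235].reshape(-1,3)
def rect(z0,z1,x0,x1,y0,y1):
    m=(P[:,2]>z0)&(P[:,2]<z1)&(P[:,0]>x0)&(P[:,0]<x1)&(P[:,1]>y0)&(P[:,1]<y1);Q=P[m]
    print(np.round(cv2.minAreaRect((Q[:,:2]*1000).astype(np.float32))[0],1),cv2.minAreaRect((Q[:,:2]*1000).astype(np.float32))[1:],np.median(Q[:,2]),len(Q))
rect(.094,.11,.4,.53,.18,.31); rect(.05,.07,.37,.46,.18,.36); rect(.074,.09,.44,.6,.09,.165)
E
```

```text
[469.4 243.1] ((60.133399963378906, 100.6626968383789), 5.528558731079102) 0.1003255027313732 461
[419.5 263. ] ((160.85171508789062, 78.36505889892578), 89.67335510253906) 0.05989779139586027 663
[504.5 131.1] ((84.7870101928711, 52.10370635986328), 6.587798118591309) 0.08197643591903736 284
```

View pics/t6.png

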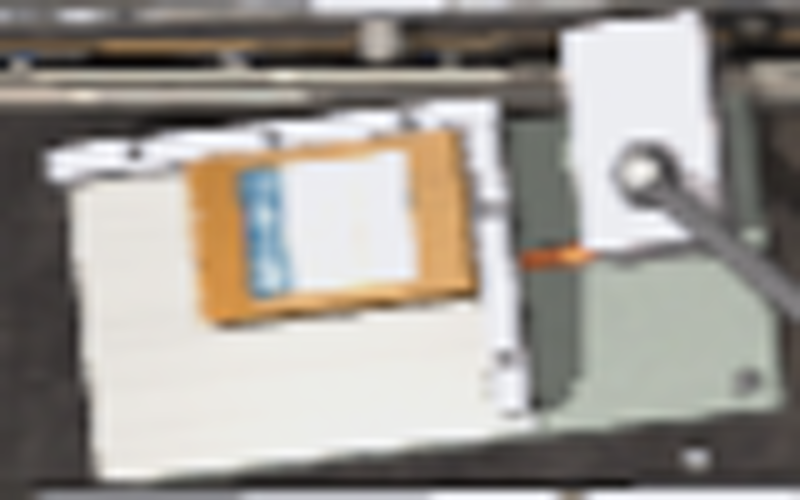

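The picture shows the carton at (190–475, 130–325) along both fences, the plate down, and the lever about 45° open. I'll compare the carton's position with the firmly pushed state (top4), using the same method.

```bash
python3 - <<'E'
from h import *
P=cloud("top",np.load("top4.npy"))[190:240,155:235].reshape(-1,3)
Q=P[(P[:,2]>.134)&(P[:,2]<.15)&(P[:,0]>.4)&(P[:,0]<.53)&(P[:,1]>.18)&(P[:,1]<.31)]
print(cv2.minAreaRect((Q[:,:2]*1000).astype(np.float32)),len(Q))
T=lambda u,v,z:ray("top",155+(u+.5)/10-.5,190+(v+.5)/10-.5,z)[:2]
C=np.array([T(u,v,.1) for u,v in[(188,163),(458,130),(476,293),(212,325)]])
th=.102; tc=np.array([.447,.259]); R=np.array([[np.cos(th),np.sin(th)],[-np.sin(th),np.cos(th)]])
q=(C-tc)@R.T; print(q.round(4).tolist(),q.mean(0)); e=q[0]-q[1]+q[3]-q[2];print(np.arctan2(-e[0],e[1]))
F=np.array([T(*p) for p in[(45,148,.085),(498,100,.085),(527,410,.085),(102,482,.06),(533,428,.06)]]); print(((F-tc)@R.T).round(4))
E
```

```text
((469.7114562988281, 242.4343719482422), (60.21368408203125, 101.10482788085938), 6.1819000244140625) 475
[[0.0487, 0.0281], [0.0497, -0.0702], [-0.0102, -0.0706], [-0.011, 0.0252]] [ 0.0192947  -0.02186664]
0.009102515032470691
[[ 0.0619  0.0827]
 [ 0.0609 -0.0837]
 [-0.0538 -0.0825]
 [-0.0611  0.0797]
 [-0.0594 -0.0806]]
```

```bash
python3 -c "
from cell import bot
print(bot.sign_off())"
```

```text
the job is handed in; nothing more can be done
None
```

The job is handed in at about 24 s: by camera, the smaller carton is within about a millimetre of flush in the fence corner, the table has sunk fully, and the valve lever is open at roughly 0.7 rad; the judge's result was not returned.

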